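Put the grinder away in its case with a locking lid stay

ROBOT

A 6-joint arm with a two-finger parallel gripper is mounted at the origin on the work surface. World frame = base frame: x ahead of the robot, y to its left, z up, the work surface at z = 0. Lengths are in m, angles in rad, forces in N, time in s.
With the tool pointing down it reaches from about 0.15 to 0.775 m from the base axis. Payload 6.1 kg.
Tool frame: the origin (TCP) lies midway between the tips of the shut fingers; the grasp point (between the pads) lies 19 mm behind it; z points along the fingers, y is the line along which they close (so a half turn about z gives the same grasp; the last joint's range is limited). The gripper opens to 85 mm and grips with 20 to 120 N. Pads are 22 mm wide; open, the fingers measure 114 mm over their backs; the gripper's body (76 mm by 85 mm) begins 54 mm behind the grasp point. The pads swing forward as they close: fully open they stand 13 mm farther back than shut.
Start: joints at [-1.208, 0.126, -0.04, 1.405, 0, 1.571], TCP at [0.186, -0.491, 0.231] pointing down, gripper open.
Joint ranges: [-2.72, 2.72], [-0.95, 1.95], [-1.27, 1.35], [-1.78, 2.02], [-1.46, 1.47], [-3.14, 3.14]. Speed limits (rad/s): [2.39, 2.39, 3.01, 3.14, 3.14, 3.14].

INTERFACE

Orientations are given as a unit quaternion [w, x, y, z].
In Python, from bench import state, capture, camera_info, hand_in, look_for, tip_of gives the robot as it stands. The module is installed in compiled form; this text tells all that it offers.
- The arm moves only by the shell command python3 -m pendant 'ROWS' [OPENING]. ROWS is JSON, one flat list of numbers, 6 for each row, row after row: the shift along the tool's x, y, z in units of 3 cm (1.0 is 3 cm), then the turn, a rotation vector about the tool's x, y, z in units of 0.08 rad (1.0 is 0.08 rad). A call has 1 to 8 rows; each row shifts and turns the commanded pose from where the row before left it, along the tool's axes as they then stand; what a row does not reach is not made up. A row lasts 1/12 s, in which the tool goes at most 41.7 mm and 7.16 degrees, less where a joint would pass 70% of its speed; a pose out of reach is approached as far as the arm can. A call with a number of a shift or a turn outside -1 to 1 is refused whole. A call with a gripper value outside its range is refused whole. OPENING is the opening, from 0 (shut) to 1 (fully open), set as the call begins (- or left out, the last holds). The fingers move at their own pace and stop on an object; the grip force is fixed at half the most. Time passes only in rows, so rows that do not move let the fingers close. It gives the time, the measured TCP pose, the force, the opening and the grip force at its end, in the units of the state.
- state(): the state, without advancing time (a new reading comes with each control period).
- capture(name): name is "scene" or "top" or "wrist"; returns the picture (384x512x3 uint8, blue, green, red); there is no depth.
- camera_info(name): a dict with "fov_y" (degrees; the focal length in pixels is half the picture's height over the tangent of half this angle, whatever the lens; pixels are square), "cx", "cy" (the principal point, pixels), "eye" and "attitude" of the camera in the world; the wrist camera has in their place "mount" (4x4, takes a point from camera to tool coordinates, whose origin is the TCP and whose axes are the flange's). Camera axes: x right, y down, z forward; pixel columns grow to the right and rows downward; lengths in m; the calibration is good to about 2 mm. A picture is of the moment at which its call begins: read the wrist's pose just before it. camera_info takes no time and is no camera call.
- hand_in(): hands the job in; it is judged then, once.
Trained networks look in the newest picture that a camera, given by its name, has taken for a name from the list of things; names that differ only in an ending like _2 or _b are one class to them, and where a whole thing is asked for, a point or a joint stands for the part that bears it (a point fixed in the world has none). Each returns a list of dicts, best first, with "confidence" (0 to 1); they miss things now and then, are a little off and sometimes report something else, mostly with a low value. They report only what shows in the picture. A call takes as long as a camera call. They do not tell look-alikes from the thing itself.
- look_for(camera, name): "point" ([row, column] in pixels, amid what is visible of it).
- tip_of(camera, name): "point" ([row, column] in pixels: a listed point, or the origin of a listed thing).
The state is a dict: "t": time; "qpos": joint angles; "joint_vel": joint speeds; "tau": joint torques, N m; "tcp_pos": TCP position; "ee_rot": TCP orientation; "ft_force": force on the tool from outside, world axes, zero at the start; "torque": the same for the moment, N m; "gripper_width": opening from 0.0 (shut) to 1.0 (fully open); "gripper_force": force on a finger pad.
Only numpy, scipy, OpenCV 4.12 (cv2) and the standard library are available. Lean on these libraries where they do the work, as an engineer would, in place of code of your own. Each camera call takes 0.05 s, during which the arm holds its last target. There are 200 camera calls.

TASK

Put the red angle grinder away in the teal steel case: raise the lid until its folding stay locks and leave it standing on the stay, and lay the grinder gently, flat with its spindle up, in the big foam-lined bay. Then press the stay's yellow knee back through its lock, far enough that it stays folded but not so far that the lid drops, and bring the lid down under control, without letting it fall, until it is fully shut. Leave everything else on the bench where it lies.

Things in the scene. Friction and masses are not known exactly. Their poses are not given: they have to be found in the camera images.
- case: teal steel case fixed on the bench: tub 220 deep (x) by 320 wide (y) by 70 mm high, walls 4 mm, with a hinged lid shell 35 mm high. Origin: centre of the underside; +x from the handle side to the hinge side, +y left seen from the handle side, z up. A divider at y = -89 mm (top 54 mm up) splits it into the big foam-lined bay (left) and the narrow right bay where the stay folds away
- bay (a point): centre of the big bay's foam floor, 20 mm above the bench (case frame x 0, y +34, z 20 mm); axes as the case. The bay is clear for 212 mm along x and 243 mm along y; the tub's rim is 50 mm above this floor, the height under the shut lid 80 mm
- lid (a joint): opening angle of the lid, rad: 0 shut; 1.36 where the stay is straight and lets it go no further; 1.357 resting on the locked stay. The lid weighs 0.77 to 1.1 kg; its slightly stiff hinge holds it only near the top: with the stay broken it drops shut by itself from below about 1.1 to 1.2
- hinge (a point): centre of the lid's hinge line, on the back rim of the tub, 70 mm above the bench (case frame x +110, z 70 mm). The hinge line runs along the case's y; it turns with the lid
- handle (a point): middle of the lid's handle: round black bar, 12 mm thick and 140 mm long along the case's y, 42 mm off the lid's front face on two legs 130 mm apart. Lid shut: 262 mm in front of the hinge line, 15 mm above it, 85 mm above the bench; lid up: about 330 mm above the bench. The bar turns in a grip as the lid swings. The point turns with the lid; its axes are the case's at lid angle 0
- stay_upper (a joint): fold of the stay's knee, rad: 0 folded away, lid shut; 2.70 arms in line; 2.84 locked (sprung over centre against a stop). It snaps into lock once the lid is raised as far as it goes. Pressed back out, it springs into lock again if let go above about 2.25 and stays folded if let go at 2.2 to 1.85 (a press of 30 to 45 mm; aim at 2.0); pressed beyond 1.75 the lid comes down
- knee (a point): centre of the yellow knob at the stay's knee, 24 mm thick, 30 mm long along the case's y, on the lower arm, 126 mm right of the case's middle. Locked: 21 mm behind the case's middle, 143 mm above the bench. Pressed square to the lower arm, down and towards the hinge side (about 43 degrees from vertical), with under 8 N. The flat steel arms are just right of it, 142 to 150 mm from the middle
- stay_foot (a point): pivot of the stay's lower arm on the tub's right side, level with the knob in y: the lower arm is 125 mm from here to the knee (the upper arm 88 mm from the knee to the lid)
- grinder: compact red and black angle grinder, 178 mm long, lying on its flat side with the spindle up, about about 0.75 kg. Origin: centre of the underside; x along its length from the black battery end (52 mm wide, 50 mm high, 50 mm long) to the aluminium gear head (48 mm wide, 46 mm long), z up along the spindle (spindle top 67 mm above the underside)
- grinder_mid (a point): middle of the grinder's red barrel, 25 mm above its underside, close to its centre of mass; the barrel here is 42 mm wide and 42 mm high, 92 mm long
- drill: bystander: black and teal cordless drill lying on its side, 180 by 185 by 56 mm; origin under its motor housing
- multimeter: bystander: yellow multimeter lying flat, 150 by 74 by 34 mm; origin under its middle
- battery: bystander: black battery pack lying flat, 115 by 72 by 61 mm; origin under its middle
- screwdriver: bystander: red-handled screwdriver, 200 mm long; origin on its underside
- wrench: bystander: steel wrench, 180 mm long; origin on its underside
- discs: bystander: stack of dark grinding discs, 115 mm across, 18 mm high; origin under its middle
- grease: bystander: white bottle with a red cap standing upright, 52 mm across, 140 mm high; origin under its middle
Mind the look-alikes: they are no part of the job. Leave any green look-alike of the grinder alone.

How it is judged:
By the outcome, as a careful person would: the job done as asked, in the order asked, and still so for the second after the job is handed in, with the robot touching nothing.
It also fails if it takes over 72 s, if anything falls off the work surface, if the arm or the gripper's body presses on something with over 40 N, if the wrist force passes 120 N, or if a joint passes its speed limit or range.

## Working session

There is one attempt and no reset: what is moved stays moved. The work goes in short steps, Python scripts to look and compute and a shell command to move; the robot and the scene stay as the last step left them, time stands still between calls to the robot, and variables do not carry over. Pictures are saved under pics/ and viewed, at most 10 in all, crops included, and the job is handed in when it is done.

```bash
mkdir -p pics; cat > h.py <<'E'
import numpy as np,cv2
from bench import *
from scipy.spatial.transform import Rotation as R
def rot(a):
    a=np.array(a,float)
    return a if a.shape==(3,3) else R.from_quat(a,scalar_first=True).as_matrix()
def cam(n,s=None):
    c=camera_info(n); f=192/np.tan(np.radians(c["fov_y"])/2)
    if "mount" in c:
        s=s or state(); M=np.array(c["mount"]); T=rot(s["ee_rot"])
        return c,f,T@M[:3,3]+np.array(s["tcp_pos"]),T@M[:3,:3]
    return c,f,np.array(c["eye"]),rot(c["attitude"])
def ray(n,p,s=None):
    c,f,e,A=cam(n,s); d=A@np.array([(p[1]-c["cx"])/f,(p[0]-c["cy"])/f,1]); return e,d/np.linalg.norm(d)
def atz(n,p,z,s=None):
    e,d=ray(n,p,s); return e+d*(z-e[2])/d[2]
def tri(rs):
    A=sum(np.eye(3)-np.outer(d,d) for e,d in rs); b=sum((np.eye(3)-np.outer(d,d))@e for e,d in rs)
    return np.linalg.solve(A,b)
def proj(n,X,s=None):
    c,f,e,A=cam(n,s); q=A.T@(np.array(X)-e); return q[1]/q[2]*f+c["cy"],q[0]/q[2]*f+c["cx"]
def best(n,name,fn=tip_of): 
    return [(np.round(d["point"],1).tolist(),round(d["confidence"],2)) for d in fn(n,name)][:3]
E
python3 - <<'E'
from h import *
np.set_printoptions(precision=3,suppress=True)
print(camera_info("scene"),camera_info("top"),camera_info("wrist"),state())
ims=[capture(n) for n in("scene","top")]
cv2.imwrite("pics/a.png",ims[0]);cv2.imwrite("pics/b.png",ims[1])
for n in("scene","top"):
  for k in("case","hinge","handle","bay","grinder","grinder_mid","knee","stay_foot"):print(n,k,best(n,k))
E
```

```text
{'fov_y': 42.932041621056406, 'cx': 250.5457158561562, 'cy': 190.67097782667778, 'eye': array([ 1.52 , -0.161,  0.904]), 'attitude': array([-0.318,  0.69 ,  0.584, -0.285])} {'fov_y': 55.91962424026257, 'cx': 254.07497520220696, 'cy': 196.51080175666058, 'eye': array([ 0.452, -0.02 ,  1.196]), 'attitude': array([-0.019,  0.713, -0.7  ,  0.024])} {'fov_y': 60.85454447207112, 'cx': 258.5796633167477, 'cy': 189.14931960934425, 'mount': array([[ 0.001, -0.956, -0.294,  0.074],
       [ 1.   ,  0.001, -0.   , -0.001],
       [ 0.001, -0.294,  0.956, -0.142],
       [ 0.   ,  0.   ,  0.   ,  1.   ]])} {'t': 0.0, 'qpos': array([-1.208,  0.126, -0.041,  1.405,  0.   ,  1.571]), 'joint_vel': array([-0.   , -0.   , -0.001,  0.002, -0.001, -0.001]), 'tau': array([  0.001, -43.591,  35.292,   0.017,  -0.   ,   0.   ]), 'tcp_pos': array([ 0.186, -0.49 ,  0.231]), 'ee_rot': array([-0.001,  0.984,  0.18 , -0.   ]), 'ft_force': array([-0.358, -0.357,  0.584]), 'torque': array([-0.084, -0.019, -0.   ]), 'gripper_force': 0.0, 'gripper_width': 1.0022444482506534}
scene case [([239.2, 226.1], 0.55)]
scene hinge [([249.4, 242.2], 0.59)]
scene handle [([177.8, 205.8], 0.94)]
scene bay []
scene grinder [([192.7, 349.7], 0.81), ([164.5, 389.5], 0.72)]
scene grinder_mid [([161.8, 391.0], 0.96), ([185.3, 351.4], 0.55)]
scene knee []
scene stay_foot []
top case [([168.9, 276.7], 0.59)]
top hinge []
top handle [([215.4, 285.7], 0.89)]
top bay []
top grinder [([236.1, 118.4], 0.87), ([205.2, 163.9], 0.8)]
top grinder_mid [([236.4, 112.7], 0.85), ([203.6, 162.5], 0.84)]
top knee [([136.2, 174.2], 0.63)]
top stay_foot []
```

View pics/b.png

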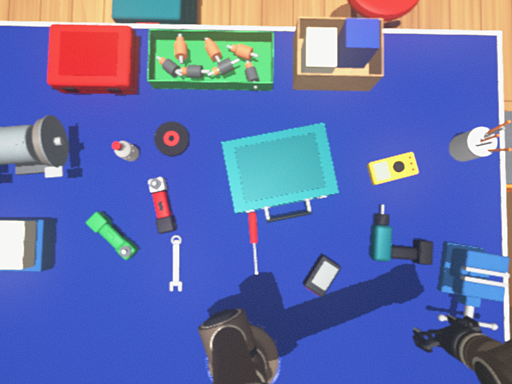

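View pics/a.png

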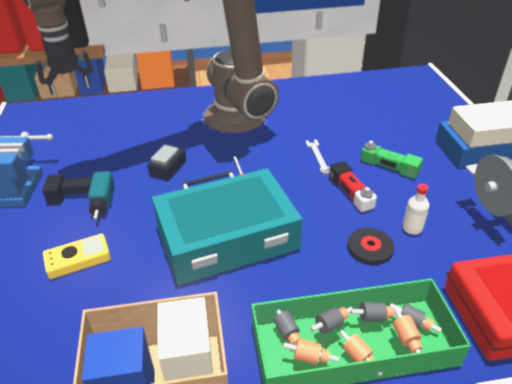

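The top picture shows the closed teal case, with its handle at about (214,287) facing the robot. There are two grinder-like things: the red one at (204,162) and the green look-alike at (236,113). I choose the red one. The screwdriver lies in front of the case, under the handle's left end.

```bash
cat >> h.py <<'E'
def plan(P,ax=None,n=None,s=None,z=(0,0,-1)):
    """to TCP P with tool y along ax (world), tool z along z: total shift in tool units, turn in units"""
    s=s or state(); T=rot(s["ee_rot"]); p=np.array(s["tcp_pos"])
    G=T
    if ax is not None:
        z=np.array(z,float);z/=np.linalg.norm(z);y=np.array(ax,float); y-=z*(y@z); y/=np.linalg.norm(y)
        if y@T[:,1]<0:y=-y
        G=np.c_[np.cross(y,z),y,z]
    w=R.from_matrix(T.T@G).as_rotvec()/.08
    print("turn first",w.round(2),"then shift",(G.T@(np.array(P)-p)/.03).round(2),"| shift now axes",(T.T@(np.array(P)-p)/.03).round(2))
E
python3 - <<'E'
from h import *
np.set_printoptions(precision=4,suppress=True)
im=capture("top");im2=capture("scene")
hs=cv2.cvtColor(im,cv2.COLOR_BGR2HSV)
m=((hs[...,0]>82)&(hs[...,0]<97)&(hs[...,1]>90)).astype(np.uint8); m[:115]=0;m[225:]=0
m[:,:210]=0;m[:,345:]=0
c=max(cv2.findContours(m,0,2)[0],key=cv2.contourArea); r=cv2.minAreaRect(c);print("rect",r)
ap=cv2.approxPolyDP(c,6,True)[:,0];print(ap.tolist())
for q in ap:print(atz("top",q[::-1],.105))
H=[tri([ray("top",tip_of("top","handle")[0]["point"]),ray("scene",tip_of("scene","handle")[0]["point"])])];print("handle",H, atz("top",tip_of("top","handle")[0]["point"],.085))
print("ref mid",atz("top",[203.6,162.5],.025),tri([ray("top",[203.6,162.5]),ray("scene",[185.3,351.4])]))
print("grinder origin",atz("top",[205.2,163.9],0))
for h,q in((.05,[221,167]),(.067,[183,155])):print(atz("top",q,h))
crop=np.hstack([cv2.resize(im[160:280,80:200],(360,360),interpolation=2),cv2.resize(im[190:280,230:350],(400,360)[:2],interpolation=2)])
cv2.imwrite("pics/c.png",crop)
E
```

```text
rect ((279.6238708496094, 167.55667114257812), (72.3983383178711, 105.71551513671875), 79.04593658447266)
[[324, 124], [222, 142], [235, 212], [337, 192]]
[ 0.7451 -0.2374  0.105 ]
[0.6833 0.0736 0.105 ]
[0.4708 0.0296 0.105 ]
[ 0.5369 -0.278   0.105 ]
handle [array([ 0.463 , -0.1265,  0.1005])] [ 0.4638 -0.1219  0.085 ]
ref mid [0.4952 0.2681 0.025 ] [0.4953 0.2682 0.0296]
grinder origin [0.4909 0.2695 0.    ]
[0.4396 0.2459 0.05  ]
[0.5577 0.2833 0.067 ]
```

View pics/c.png

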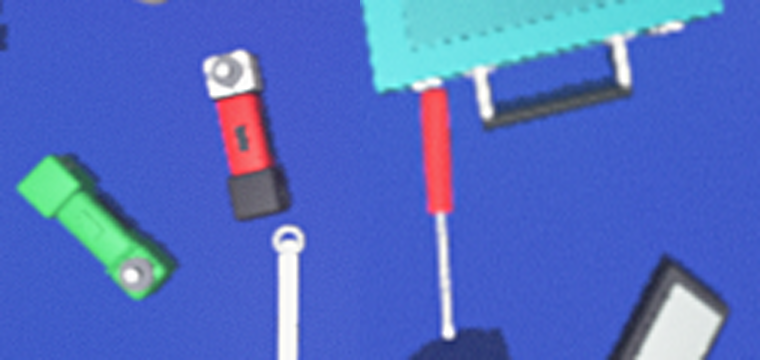

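The crop confirms the choice: red barrel, aluminium head up and away from the robot, spindle up. The green tool is the look-alike. The handle bar is clear, and the screwdriver lies beside its left leg.

```bash
cat >> h.py <<'E'
def srow(P,ax,n,z=(0,0,-1)):
    "one row that, repeated n times, leads to P with tool y along +-ax"
    s=state(); T=rot(s["ee_rot"]); p=np.array(s["tcp_pos"])
    z=np.array(z,float);z/=np.linalg.norm(z);y=np.array(ax,float); y-=z*(y@z); y/=np.linalg.norm(y)
    if y@T[:,1]<0:y=-y
    G=np.c_[np.cross(y,z),y,z]
    w=R.from_matrix(T.T@G).as_rotvec()/n
    S=sum(R.from_rotvec(w*k).as_matrix() for k in range(n))
    v=np.linalg.solve(S,T.T@(np.array(P)-p))
    print("row",(v/.03).round(2),(w/.08).round(3),"x",n)
CX=np.array([.979,.204,0]);CX/=np.linalg.norm(CX);CY=np.array([-CX[1],CX[0],0]);CC=np.array([.609,-.103,0])
def case(x,y,z): return CC+CX*x+CY*y+np.array([0,0,z])
E
python3 - <<'E'
from h import *
P=case(-.152,0,.20);print(P);srow(P,CX,18);srow(P,CX,20)
E
```

```text
[ 0.46019624 -0.13400712  0.2       ]
row [0.9  0.1  0.06] [ 0.    -0.    -0.982] x 18
row [0.81 0.1  0.05] [ 0.    -0.    -0.883] x 20
```

```bash
python3 -m pendant '[0.9,0.1,0.06,0,0,-0.98, 0.9,0.1,0.06,0,0,-0.98, 0.9,0.1,0.06,0,0,-0.98, 0.9,0.1,0.06,0,0,-0.98, 0.9,0.1,0.06,0,0,-0.98, 0.9,0.1,0.06,0,0,-0.98, 0.9,0.1,0.06,0,0,-0.98, 0.9,0.1,0.06,0,0,-0.98]' 0.5
python3 -m pendant '[0.9,0.1,0.06,0,0,-0.98, 0.9,0.1,0.06,0,0,-0.98, 0.9,0.1,0.06,0,0,-0.98, 0.9,0.1,0.06,0,0,-0.98, 0.9,0.1,0.06,0,0,-0.98, 0.9,0.1,0.06,0,0,-0.98, 0.9,0.1,0.06,0,0,-0.98, 0.9,0.1,0.06,0,0,-0.98]'
python3 -m pendant '[0.9,0.1,0.06,0,0,-0.98, 0.9,0.1,0.06,0,0,-0.98, 0,0,0,0,0,0, 0,0,0,0,0,0]'
python3 - <<'E'
from h import *
s=state();print(s["qpos"].round(3))
im=capture("wrist");cv2.imwrite("pics/d.png",im)
b=best("wrist","handle");print(b)
print(atz("wrist",b[0][0],.085,s) if b else 0, "expect px",proj("wrist",case(-.152,0,.085),s))
for y in(-.07,.07):print(proj("wrist",case(-.152,y,.085),s))
srow(case(-.152,0,.066),CX,8)
E
```

```text
t: 1.82
tcp_pos: [0.3723, -0.3826, 0.2167]
ee_rot: [0.0, 0.879, 0.477, 0.0]
ft_force: [0.4, -0.4, -0.7]
gripper_width: 0.502
gripper_force: 0.0
t: 2.48
tcp_pos: [0.4583, -0.1866, 0.2023]
ee_rot: [0.0, 0.689, 0.725, 0.0]
ft_force: [0.3, -0.2, -0.4]
gripper_width: 0.498
gripper_force: 0.0
t: 2.82
tcp_pos: [0.4592, -0.1325, 0.199]
ee_rot: [0.0, 0.631, 0.776, -0.0]
ft_force: [-0.2, -1.2, -0.5]
gripper_width: 0.499
gripper_force: 0.0
[-0.281  0.039 -0.205  1.326 -0.     1.085]
[([185.6, 259.2], 0.73)]
[ 0.45909188 -0.13252487  0.085     ] expect px (np.float64(187.56434879721627), np.float64(260.1481680505518))
(np.float64(263.5592175722708), np.float64(259.9607278395296))
(np.float64(98.89948817694555), np.float64(260.36685860759604))
row [-0.    0.    0.55] [ 0.     0.001 -0.004] x 8
```

View pics/d.png

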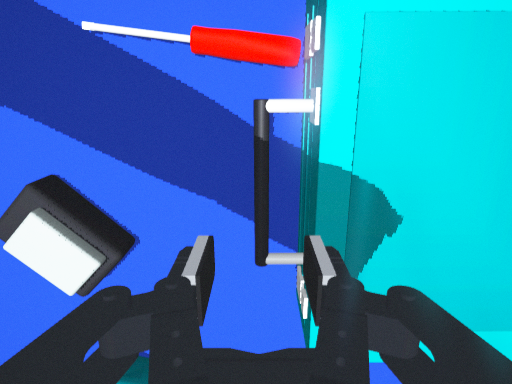

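The wrist view shows the bar at column 262, rows 100–265. The calibration predicted rows 99–264 and column 260, so the case pose is good. Next I descend and grip.

```bash
python3 -m pendant '[0,0,0.55,0,0,0, 0,0,0.55,0,0,0, 0,0,0.55,0,0,0, 0,0,0.55,0,0,0, 0,0,0.55,0,0,0, 0,0,0.55,0,0,0, 0,0,0.55,0,0,0, 0,0,0.55,0,0,0]'
python3 -m pendant '[0,0,0,0,0,0, 0,0,0,0,0,0, 0,0,0,0,0,0, 0,0,0,0,0,0, 0,0,0,0,0,0, 0,0,0,0,0,0]' 0
python3 - <<'E'
from h import *
phi=.0572+np.linspace(0,1.365,33)
x=-.2624*np.cos(phi);z=.2624*np.sin(phi)
for a,b in zip(np.diff(x)/.03,-np.diff(z)/.03):print(f"0,{a:.2f},{b:.2f}",end="  ")
E
```

```text
t: 3.58
tcp_pos: [0.4592, -0.1349, 0.0662]
ee_rot: [0.0, 0.633, 0.774, -0.0]
ft_force: [0.2, 0.4, 0.1]
gripper_width: 0.501
gripper_force: 0.0
t: 4.08
tcp_pos: [0.4617, -0.1338, 0.0683]
ee_rot: [0.002, 0.632, 0.775, 0.002]
ft_force: [6.0, 2.6, -6.3]
gripper_width: 0.117
gripper_force: 58.3
0,0.03,-0.37  0,0.05,-0.37  0,0.06,-0.37  0,0.08,-0.37  0,0.09,-0.36  0,0.11,-0.36  0,0.12,-0.35  0,0.14,-0.35  0,0.15,-0.34  0,0.17,-0.33  0,0.18,-0.33  0,0.19,-0.32  0,0.21,-0.31  0,0.22,-0.30  0,0.23,-0.29  0,0.25,-0.28  0,0.26,-0.27  0,0.27,-0.26  0,0.28,-0.25  0,0.29,-0.24  0,0.30,-0.22  0,0.31,-0.21  0,0.32,-0.20  0,0.33,-0.18  0,0.33,-0.17  0,0.34,-0.15  0,0.35,-0.14  0,0.35,-0.12  0,0.36,-0.11  0,0.36,-0.09  0,0.36,-0.08  0,0.37,-0.06
```

```bash
python3 -m pendant '[0,0.03,-0.37,0,0,0, 0,0.05,-0.37,0,0,0, 0,0.06,-0.37,0,0,0, 0,0.08,-0.37,0,0,0, 0,0.09,-0.36,0,0,0, 0,0.11,-0.36,0,0,0, 0,0.12,-0.35,0,0,0, 0,0.14,-0.35,0,0,0]'
python3 -m pendant '[0,0.15,-0.34,0,0,0, 0,0.17,-0.33,0,0,0, 0,0.18,-0.33,0,0,0, 0,0.19,-0.32,0,0,0, 0,0.21,-0.31,0,0,0, 0,0.22,-0.30,0,0,0, 0,0.23,-0.29,0,0,0, 0,0.25,-0.28,0,0,0]'
```

```text
t: 4.75
tcp_pos: [0.4811, -0.1296, 0.1553]
ee_rot: [0.001, 0.632, 0.775, 0.001]
ft_force: [9.1, 0.6, -9.7]
gripper_width: 0.114
gripper_force: 58.3
t: 5.42
tcp_pos: [0.5259, -0.1201, 0.2297]
ee_rot: [-0.0, 0.632, 0.775, -0.0]
ft_force: [-1.5, -0.6, -5.9]
gripper_width: 0.119
gripper_force: 58.5
```

```bash
python3 -m pendant '[0,0.26,-0.27,0,0,0, 0,0.27,-0.26,0,0,0, 0,0.28,-0.25,0,0,0, 0,0.29,-0.24,0,0,0, 0,0.30,-0.22,0,0,0, 0,0.31,-0.21,0,0,0, 0,0.32,-0.20,0,0,0, 0,0.33,-0.18,0,0,0]'
python3 - <<'E'
from h import *
s=state();print(s["qpos"].round(3));print((CX@(s["tcp_pos"]-CC)-.11),s["tcp_pos"][2]+.019-.07)
E
```

```text
t: 6.08
tcp_pos: [0.5937, -0.1058, 0.287]
ee_rot: [-0.0, 0.632, 0.775, -0.001]
ft_force: [-9.1, 0.7, 8.7]
gripper_width: 0.113
gripper_force: 58.6
[-1.760e-01  2.900e-01  2.860e-01  1.568e+00 -1.000e-03  1.193e+00]
-0.12559080129278108 0.23603892088642592
```

```bash
python3 -m pendant '[0,0.33,-0.17,0,0,0, 0,0.34,-0.15,0,0,0, 0,0.35,-0.14,0,0,0, 0,0.35,-0.12,0,0,0, 0,0.36,-0.11,0,0,0, 0,0.36,-0.09,0,0,0, 0,0.36,-0.08,0,0,0, 0,0.37,-0.06,0,0,0]'
python3 - <<'E'
from h import *
s=state();print(s["qpos"].round(3),s["ft_force"]);x,z=(CX@(s["tcp_pos"]-CC)-.11),s["tcp_pos"][2]+.019-.07;print(x,z,np.arctan2(z,-x)-.0572)
im=capture("scene");cv2.imwrite("pics/e.png",im)
im=capture("top")
for n in("scene","top"):
  for k in("handle","hinge","knee","stay_foot","bay"):print(n,k,best(n,k))
print([proj("scene",case(.021,-.126,.143)),proj("top",case(.021,-.126,.143))])
E
```

```text
t: 6.75
tcp_pos: [0.678, -0.0879, 0.3154]
ee_rot: [0.001, 0.632, 0.775, 0.002]
ft_force: [-4.5, 3.2, 9.4]
gripper_width: 0.114
gripper_force: 64.3
[-1.290e-01  4.850e-01  6.320e-01  1.715e+00  1.000e-03  1.238e+00] [-4.47979231  3.18361638  9.39272278]
-0.03932732905656147 0.2644360861726197 1.3659569884703515
scene handle []
scene hinge [([245.6, 240.7], 0.93), ([184.9, 353.5], 0.29)]
scene knee []
scene stay_foot [([216.4, 168.8], 0.48)]
scene bay []
top handle [([205.5, 161.3], 0.51)]
top hinge []
top knee [([148.6, 322.7], 0.54)]
top stay_foot [([183.0, 319.4], 0.53)]
top bay []
[(np.float64(213.88208186807424), np.float64(174.53323190946622)), (np.float64(150.60154947032692), np.float64(321.2153670455819))]
```

View pics/e.png

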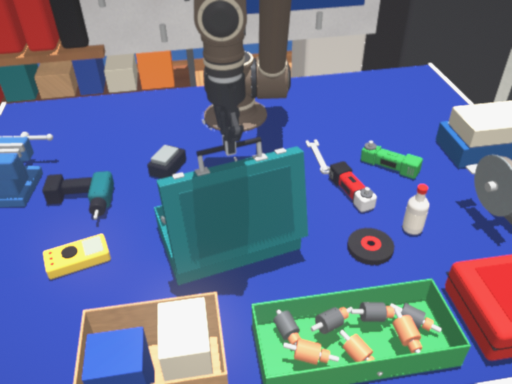

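The lid now stands nearly upright. I push a few mm more toward the stop, to make sure it locks, and watch the force.

```bash
python3 -m pendant '[0,0.1,0,0,0,0, 0,0.1,0,0,0,0, 0,0.1,0,0,0,0, 0,0,0,0,0,0, 0,0,0,0,0,0]'
python3 - <<'E'
from h import *
s=state();x,z=(CX@(s["tcp_pos"]-CC)-.11),s["tcp_pos"][2]+.019-.07;print(x,z,np.arctan2(z,-x)-.0572)
capture("top");print(best("top","knee"),best("top","stay_foot"))
E
```

```text
t: 7.77
tcp_pos: [0.6817, -0.0871, 0.316]
ee_rot: [-0.001, 0.632, 0.775, -0.002]
ft_force: [-23.6, 0.1, 14.1]
gripper_width: 0.112
gripper_force: 65.0
-0.035575592526760916 0.2649614769025603 1.3801275121392325
[([150.3, 320.6], 0.59)] [([181.0, 323.3], 0.61)]
```

The force rose to 24 N at the stop, and the knee is where the locked geometry predicts, at (150,321). So the stay is locked. I relax, release, and rise.

```bash
sed -i 's/if y@T\[:,1\]<0:y=-y/if y@T[:,1]<0 and flip:y=-y/; s/def srow(P,ax,n,z=(0,0,-1)):/def srow(P,ax,n,z=(0,0,-1),flip=True):/; s/def plan(P,ax=None,n=None,s=None,z=(0,0,-1)):/def plan(P,ax=None,n=None,s=None,z=(0,0,-1),flip=True):/' h.py
python3 -m pendant '[0,-0.1,0,0,0,0, 0,-0.1,0,0,0,0, 0,-0.15,0,0,0,0, 0,0,0,0,0,0, 0,0,0,0,0,0]'
python3 -m pendant '[0,0,0,0,0,0, 0,0,0,0,0,0, 0,0,0,0,0,0]' 0.5
python3 -m pendant '[0,0,-0.5,0,0,0, 0,0,-0.5,0,0,0, 0,0,-0.5,0,0,0, 0,0,-0.5,0,0,0, 0,-0.5,0,0,0,0]' 0.85
python3 - <<'E'
from h import *
s=state();print(s["qpos"].round(3))
capture("top");print(best("top","knee"),best("top","stay_foot"))
for n in (22,24): srow([.495,.268,.20],[-.302,.953,0],n,flip=False)
E
```

```text
t: 8.33
tcp_pos: [0.6772, -0.088, 0.3153]
ee_rot: [0.002, 0.632, 0.775, 0.002]
ft_force: [-0.0, 4.8, 9.0]
gripper_width: 0.114
gripper_force: 64.2
t: 8.58
tcp_pos: [0.6769, -0.0891, 0.3119]
ee_rot: [0.0, 0.632, 0.775, -0.0]
ft_force: [-0.0, 0.4, -0.6]
gripper_width: 0.495
gripper_force: 0.0
t: 9.0
tcp_pos: [0.6654, -0.0919, 0.3723]
ee_rot: [0.001, 0.632, 0.775, 0.001]
ft_force: [1.2, -0.0, -0.2]
gripper_width: 0.847
gripper_force: 0.0
[-0.137  0.519  0.822  1.871  0.     1.23 ]
[([205.8, 159.6], 0.25)] []
row [0.57 0.36 0.26] [-0.     0.    -0.952] x 22
row [0.52 0.34 0.24] [-0.     0.    -0.873] x 24
```

```bash
python3 -m pendant '[0,-1,0,0,0,0, 0,-1,0,0,0,0, 0,-1,0,0,0,0, 0,-1,0,0,0,0, 0,-1,0,0,0,0, 0,-1,0,0,0,0, 0,0,0,0,0,0]'
python3 - <<'E'
from h import *
capture("top");print(best("top","knee"),best("top","stay_foot"),best("top","handle"),proj("top",case(.07,0,.33)))
for n in (22,): srow([.485,.265,.20],[-.302,.953,0],n,flip=False)
E
```

```text
t: 9.73
tcp_pos: [0.4814, -0.1285, 0.3729]
ee_rot: [0.0, 0.633, 0.775, -0.0]
ft_force: [1.2, -0.9, 0.4]
gripper_width: 0.847
gripper_force: 0.0
[] [] [([126.2, 279.2], 0.9)] (np.float64(126.01907629504468), np.float64(281.2840671534469))
row [0.36 0.56 0.26] [ 0.    -0.    -0.951] x 22
```

```bash
python3 -m pendant '[-1,0,0.2,0,0,-0.9, -1,0.1,0.2,0,0,-0.9, -1,0.15,0.2,0,0,-0.9, -1,0.2,0.2,0,0,-0.9, -1,0.3,0.2,0,0,-0.9, -1,0.35,0.2,0,0,-0.9, -1,0.4,0.2,0,0,-0.9]'
python3 - <<'E'
from h import *
for n in (14,15): srow([.485,.265,.20],[-.302,.953,0],n,flip=False)
E
```

```text
t: 10.52
tcp_pos: [0.6113, -0.2977, 0.3277]
ee_rot: [-0.0, 0.417, 0.909, -0.0]
ft_force: [0.2, 0.7, 1.2]
gripper_width: 0.848
gripper_force: 0.0
row [0.75 1.25 0.3 ] [ 0.000e+00 -1.000e-03 -1.042e+00] x 14
row [0.69 1.17 0.28] [ 0.    -0.001 -0.973] x 15
```

I had the tool x sign wrong, so the arm swung right of the case. It touched nothing (force about 1 N). I back out and go the right way.

```bash
python3 -m pendant '[1,0,0,0,0,0, 1,0,0,0,0,0, 1,0,0,0,0,0, 1,0,0,0,0,0, 1,0,0,0,0,0, 1,0,0,0,0,0, 1,0,0,0,0,0, 1,0,0,0,0,0]'
python3 - <<'E'
from h import *
for n in (15,16): srow([.485,.265,.20],[-.302,.953,0],n,flip=False)
E
```

```text
t: 11.18
tcp_pos: [0.4539, -0.1125, 0.3284]
ee_rot: [-0.001, 0.418, 0.908, -0.0]
ft_force: [0.5, 0.3, 0.5]
gripper_width: 0.851
gripper_force: 0.0
row [0.21 0.87 0.29] [ 0.    -0.001 -0.975] x 15
row [0.19 0.81 0.27] [ 0.    -0.001 -0.914] x 16
```

```bash
python3 -m pendant '[0.19,0.81,0.27,0,0,-0.91, 0.19,0.81,0.27,0,0,-0.91, 0.19,0.81,0.27,0,0,-0.91, 0.19,0.81,0.27,0,0,-0.91, 0.19,0.81,0.27,0,0,-0.91, 0.19,0.81,0.27,0,0,-0.91, 0.19,0.81,0.27,0,0,-0.91, 0.19,0.81,0.27,0,0,-0.91]'
python3 -m pendant '[0.19,0.81,0.27,0,0,-0.91, 0.19,0.81,0.27,0,0,-0.91, 0.19,0.81,0.27,0,0,-0.91, 0.19,0.81,0.27,0,0,-0.91, 0.19,0.81,0.27,0,0,-0.91, 0.19,0.81,0.27,0,0,-0.91, 0.19,0.81,0.27,0,0,-0.91, 0.19,0.81,0.27,0,0,-0.91]'
python3 -m pendant '[0,0,0,0,0,0]'
python3 - <<'E'
from h import *
s=state();print(s["qpos"].round(3))
im=capture("wrist");cv2.imwrite("pics/f.png",im)
print(best("wrist","grinder_mid"),best("wrist","grinder"))
b=best("wrist","grinder_mid");print(atz("wrist",b[0][0],.025,s) if b else 0)
hs=cv2.cvtColor(im,cv2.COLOR_BGR2HSV);m=(((hs[...,0]<8)|(hs[...,0]>172))&(hs[...,1]>130)&(hs[...,2]>60)).astype(np.uint8)
c=max(cv2.findContours(m,0,2)[0],key=cv2.contourArea);r=cv2.minAreaRect(c);B=cv2.boxPoints(r);print(r)
W=np.array([atz("wrist",q[::-1],.042,s) for q in B]);print(W.round(4),W.mean(0))
e=[(W[1]-W[0]),(W[2]-W[1])];print([np.linalg.norm(k) for k in e],[np.degrees(np.arctan2(k[1],k[0])) for k in e])
E
```

```text
t: 11.85
tcp_pos: [0.5278, 0.0713, 0.2629]
ee_rot: [-0.001, 0.138, 0.99, -0.0]
ft_force: [0.3, -0.9, 0.1]
gripper_width: 0.848
gripper_force: 0.0
t: 12.52
tcp_pos: [0.4867, 0.2644, 0.198]
ee_rot: [-0.001, -0.152, 0.988, -0.0]
ft_force: [-0.3, -1.2, -0.3]
gripper_width: 0.853
gripper_force: 0.0
t: 12.6
tcp_pos: [0.4849, 0.2659, 0.1968]
ee_rot: [-0.002, -0.154, 0.988, 0.0]
ft_force: [0.2, -0.8, -0.3]
gripper_width: 0.847
gripper_force: 0.0
[ 0.501  0.184 -0.046  1.345  0.002  0.192]
[([127.3, 446.4], 0.7), ([177.8, 264.3], 0.56)] [([169.8, 266.2], 0.93), ([123.8, 435.8], 0.75)]
[0.39089452 0.42454703 0.025     ]
((260.99310302734375, 181.6172332763672), (44.217681884765625, 83.2091064453125), 3.3664603233337402)
[[0.5374 0.2611 0.042 ]
 [0.4582 0.2421 0.042 ]
 [0.4482 0.2811 0.042 ]
 [0.5268 0.3032 0.042 ]] [0.49264426 0.27188161 0.042     ]
[np.float64(0.08151454415512106), np.float64(0.040211405308263476)] [np.float64(-166.4971820341106), np.float64(104.37279377935077)]
```

View pics/f.png

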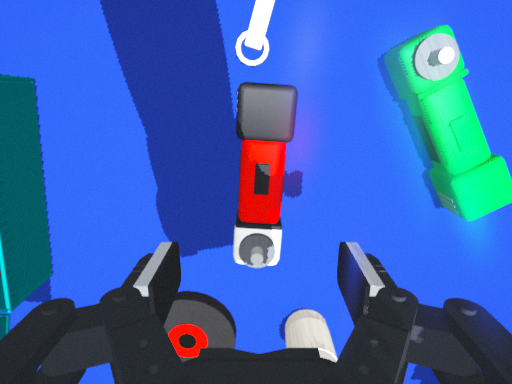

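The red grinder's barrel is at about (181,261), and the green one is far right at (120,450). The barrel works out at (0.493, 0.272) with its axis at about 14.6°. The discs and the bottle lie clear of the fingers.

```bash
python3 - <<'E'
from h import *
a=np.radians(14.6)
plan([.493,.2715,.009],[-np.sin(a),np.cos(a),0],flip=False); srow([.493,.2715,.009],[-np.sin(a),np.cos(a),0],10,flip=False)
E
```

```text
turn first [-0.01 -0.01  0.57] then shift [-0.27  0.25  6.35] | shift now axes [-0.28  0.24  6.35]
row [-0.03  0.02  0.63] [-0.001 -0.001  0.057] x 10
```

```bash
python3 -m pendant '[-0.27,0.25,0.35,0,0,0.57, 0,0,0.8,0,0,0, 0,0,0.8,0,0,0, 0,0,0.8,0,0,0, 0,0,0.8,0,0,0, 0,0,0.8,0,0,0, 0,0,0.8,0,0,0, 0,0,0.7,0,0,0]'
python3 -m pendant '[0,0,0.5,0,0,0, 0,0,0,0,0,0]'
python3 -m pendant '[0,0,0,0,0,0, 0,0,0,0,0,0, 0,0,0,0,0,0, 0,0,0,0,0,0, 0,0,0,0,0,0]' 0
python3 -m pendant '[0,0,-0.1,0,0,0, 0,0,-0.3,0,0,0, 0,0,-0.5,0,0,0, 0,0,-0.7,0,0,0, 0,0,-0.8,0,0,0, 0,0,-0.8,0,0,0, 0,0,-0.8,0,0,0, 0,0,-0.8,0,0,0]'
```

```text
t: 13.47
tcp_pos: [0.4928, 0.2706, 0.0232]
ee_rot: [0.0, -0.126, 0.992, -0.0]
ft_force: [0.4, -0.1, -0.7]
gripper_width: 0.854
gripper_force: 0.0
t: 13.63
tcp_pos: [0.4909, 0.2697, 0.0062]
ee_rot: [-0.002, -0.126, 0.992, -0.001]
ft_force: [-0.0, -1.0, -0.4]
gripper_width: 0.851
gripper_force: 0.0
t: 14.05
tcp_pos: [0.4935, 0.2719, 0.0111]
ee_rot: [0.002, -0.127, 0.992, 0.0]
ft_force: [0.2, -3.5, 6.2]
gripper_width: 0.485
gripper_force: 62.4
t: 14.72
tcp_pos: [0.4908, 0.2714, 0.1539]
ee_rot: [-0.001, -0.128, 0.992, -0.0]
ft_force: [0.7, 0.9, -7.8]
gripper_width: 0.485
gripper_force: 61.7
```

```bash
python3 - <<'E'
from h import *
a=np.radians(105-47)
srow([.44,.10,.23],[np.cos(a),np.sin(a),0],9,flip=False)
E
```

```text
row [ 0.12 -0.67 -0.28] [-0.002 -0.003  1.131] x 9
```

```bash
python3 -m pendant '[0.1,-0.55,-0.23,0,0,0.93, 0.1,-0.55,-0.23,0,0,0.93, 0.1,-0.55,-0.23,0,0,0.93, 0.1,-0.55,-0.23,0,0,0.93, 0.1,-0.55,-0.23,0,0,0.93, 0.1,-0.55,-0.23,0,0,0.93, 0.1,-0.55,-0.23,0,0,0.93, 0.1,-0.55,-0.23,0,0,0.93]'
python3 -m pendant '[0.1,-0.55,-0.23,0,0,0.93, 0.1,-0.55,-0.23,0,0,0.93, 0.1,-0.55,-0.23,0,0,0.93]'
python3 - <<'E'
from h import *
srow(case(-.07,.034,.23),CX,11,flip=False);srow(case(-.07,.034,.23),CX,12,flip=False)
E
```

```text
t: 15.38
tcp_pos: [0.4665, 0.1409, 0.2083]
ee_rot: [-0.001, 0.171, 0.985, -0.0]
ft_force: [-0.0, -0.5, -7.1]
gripper_width: 0.481
gripper_force: 62.0
t: 15.63
tcp_pos: [0.4383, 0.0994, 0.229]
ee_rot: [-0.001, 0.279, 0.96, -0.0]
ft_force: [-0.2, -0.3, -7.0]
gripper_width: 0.482
gripper_force: 62.0
row [-0.63 -0.1  -0.  ] [-0.002 -0.001  0.908] x 11
row [-0.58 -0.09 -0.  ] [-0.002 -0.001  0.832] x 12
```

```bash
python3 -m pendant '[-0.63,-0.1,0,0,0,0.9, -0.63,-0.1,0,0,0,0.9, -0.63,-0.1,0,0,0,0.9, -0.63,-0.1,0,0,0,0.9, -0.63,-0.1,0,0,0,0.9, -0.63,-0.1,0,0,0,0.9, -0.63,-0.1,0,0,0,0.9, -0.63,-0.1,0,0,0,0.9]'
python3 -m pendant '[-0.63,-0.1,0,0,0,0.9, -0.63,-0.1,0,0,0,0.9, -0.63,-0.1,0,0,0,0.9, 0,0,0,0,0,0]'
python3 - <<'E'
from h import *
s=state();print(s["qpos"].round(3))
im=capture("top");cv2.imwrite("pics/g.png",cv2.resize(im[90:250,160:380],None,fx=2.5,fy=2.5))
plan(case(-.025,.034,.23),CX,flip=False);plan(case(-.025,.034,.032),CX,flip=False)
for n in["top","wrist"]:
  if n=="wrist":s=state();capture(n)
  for k in("knee","stay_foot","handle","bay"):print(n,k,best(n,k))
print(proj("top",case(.021,-.126,.143)),proj("top",case(0,.034,.02)))
E
```

```text
t: 16.3
tcp_pos: [0.5243, -0.0251, 0.2285]
ee_rot: [-0.001, 0.54, 0.841, -0.0]
ft_force: [0.3, -1.0, -8.4]
gripper_width: 0.487
gripper_force: 62.2
t: 16.63
tcp_pos: [0.5359, -0.0834, 0.2283]
ee_rot: [-0.001, 0.629, 0.778, -0.001]
ft_force: [1.1, 1.0, -7.2]
gripper_width: 0.484
gripper_force: 62.4
[-0.154  0.161 -0.006  1.407 -0.002  1.207]
turn first [-0.03 -0.01  0.1 ] then shift [-0.05  1.42 -0.05] | shift now axes [-0.07  1.42 -0.06]
turn first [-0.03 -0.01  0.1 ] then shift [-0.05  1.42  6.55] | shift now axes [-0.07  1.43  6.54]
top knee []
top stay_foot []
top handle [([127.5, 279.9], 0.67), ([135.0, 269.9], 0.2)]
top bay [([175.6, 265.6], 0.71)]
wrist knee [([373.2, 362.4], 0.65), ([235.4, 259.5], 0.23)]
wrist stay_foot []
wrist handle []
wrist bay [([190.5, 315.2], 0.67)]
(np.float64(150.60154947032692), np.float64(321.2153670455819)) (np.float64(172.885199879521), np.float64(267.3641048600293))
```

View pics/g.png

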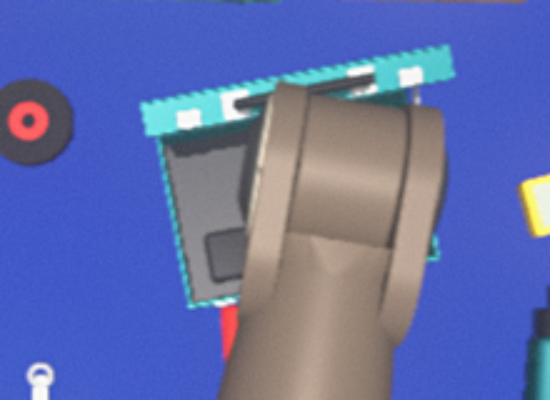

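The picture shows the lid standing with the grinder over the foam bay, and the wrist is clear of the lid. The top network puts the bay at (176,266), against my (173,267).

```bash
python3 -m pendant '[0,0.4,0.3,0,0,0.1, -0.05,0.4,0.8,0,0,0, 0,0.3,0.9,0,0,0, 0,0,0.9,0,0,0, 0,0,0.9,0,0,0, 0,0,0.9,0,0,0, 0,0,0.7,0,0,0, 0,0,0.5,0,0,0]'
python3 -m pendant '[0,0,0.3,0,0,0, 0,0,0.1,0,0,0, 0,0,0,0,0,0, 0,0,0,0,0,0]'
```

```text
t: 17.8
tcp_pos: [0.5678, -0.0748, 0.0489]
ee_rot: [-0.001, 0.63, 0.777, -0.001]
ft_force: [-0.0, 0.7, -7.7]
gripper_width: 0.482
gripper_force: 62.5
t: 18.13
tcp_pos: [0.5697, -0.0754, 0.0411]
ee_rot: [0.001, 0.63, 0.777, 0.0]
ft_force: [1.6, -0.6, -7.4]
gripper_width: 0.484
gripper_force: 62.5
```

```bash
python3 -m pendant '[0,0,0.1,0,0,0, 0,0,0.1,0,0,0, 0,0,0.07,0,0,0, 0,0,0.03,0,0,0, 0,0,0,0,0,0]'
python3 -m pendant '[0,0,0.05,0,0,0, 0,0,0.03,0,0,0, 0,0,0,0,0,0]'
```

```text
t: 18.55
tcp_pos: [0.5688, -0.0754, 0.0313]
ee_rot: [0.0, 0.63, 0.777, 0.0]
ft_force: [-0.4, -0.0, -7.4]
gripper_width: 0.485
gripper_force: 62.9
t: 18.8
tcp_pos: [0.569, -0.0754, 0.0311]
ee_rot: [0.001, 0.63, 0.777, 0.0]
ft_force: [-6.6, 1.7, 8.1]
gripper_width: 0.485
gripper_force: 64.7
```

```bash
python3 -m pendant '[0,0,0,0,0,0, 0,0,0,0,0,0, 0,0,0,0,0,0]' 0.68
python3 -m pendant '[0,0,-0.3,0,0,0, 0,0,-0.6,0,0,0, 0,-0.1,-0.9,0,0,0, 0,-0.2,-1,0,0,0, 0,-0.3,-1,0,0,0, 0,-0.3,-1,0,0,0, 0,-0.4,-1,0,0,0, 0,-0.4,-1,0,0,0]'
python3 - <<'E'
from h import *
s=state();print(s["qpos"].round(3))
im=capture("wrist");cv2.imwrite("pics/h.png",im)
for k in("grinder","grinder_mid","knee","stay_foot","bay"):print(k,best("wrist",k))
print("exp",proj("wrist",case(.021,-.126,.143),s))
E
```

```text
t: 19.05
tcp_pos: [0.5698, -0.0755, 0.0297]
ee_rot: [0.001, 0.63, 0.777, 0.001]
ft_force: [-0.7, -0.2, 1.1]
gripper_width: 0.68
gripper_force: 0.0
t: 19.72
tcp_pos: [0.5184, -0.0859, 0.2351]
ee_rot: [0.0, 0.63, 0.777, 0.0]
ft_force: [0.2, -1.5, 0.4]
gripper_width: 0.678
gripper_force: 0.0
[-0.164  0.126 -0.031  1.413  0.     1.198]
grinder [([157.5, 307.0], 0.97), ([161.6, 308.2], 0.45)]
grinder_mid [([163.4, 307.7], 0.62)]
knee [([365.5, 379.2], 0.79)]
stay_foot [([303.0, 271.5], 0.57)]
bay [([160.9, 337.3], 0.57)]
exp (np.float64(364.87239675828255), np.float64(376.6005219756885))
```

View pics/h.png

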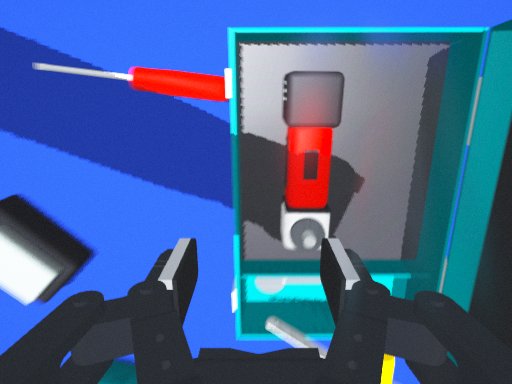

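The grinder lies flat in the bay, spindle up, with its barrel at about (163,308). The yellow knee is at (365,379), against (365,377) predicted. Next I work out the stay's four-bar for the press.

```bash
cat > fb.py <<'E'
import numpy as np
from scipy.optimize import brentq
K=np.array([21,143.]);H=np.array([110,70.])
u=lambda a:np.array([np.cos(a),np.sin(a)])
a0=np.radians(43);F=K-125*u(a0)
att=lambda a,f:F+125*u(a)+88*u(a+2.70-f)
A0=att(a0,2.84);ra=np.linalg.norm(A0-H);th0=np.arctan2(A0[1]-H[1],H[0]-A0[0])
def sol(f):
    a=brentq(lambda a:np.linalg.norm(att(a,f)-H)-ra,a0-1.0,a0+.05);A=att(a,f)
    return a,F+125*u(a),1.357+np.arctan2(A[1]-H[1],H[0]-A[0])-th0
E
python3 - <<'E'
from fb import *
print(F,A0,ra,th0)
for f in(2.84,2.7,2.5,2.25,2.2,2.1,2.0,1.9,1.85,1.75):
    a,k,l=sol(f);print(f,round(a,3),k.round(1),round(l,3),round(np.linalg.norm(k-K),1))
from h import *
t=np.radians(35)
z=CX*np.sin(t)+np.array([0,0,-np.cos(t)])
B=case(.021,-.124,.143)-z*(.012+.06);print(B)
plan(B,CX,z=z);srow(B,CX,10,z=z)
E
```

```text
[-70.4192127   57.75020499] [ 93.10423524 193.44778746] 124.59864805267989 1.4347757723535934
2.84 0.75 [ 21. 143.] 1.357 0.0
2.7 0.691 [ 25.9 137.4] 1.362 7.4
2.5 0.612 [ 31.9 129.5] 1.352 17.3
2.25 0.521 [ 38. 120.] 1.313 28.6
2.2 0.504 [ 39.  118.1] 1.302 30.8
2.1 0.471 [ 41.  114.4] 1.276 34.8
2.0 0.439 [ 42.7 110.9] 1.246 38.8
1.9 0.409 [ 44.3 107.4] 1.212 42.5
1.85 0.394 [ 45.  105.7] 1.194 44.3
1.75 0.365 [ 46.3 102.4] 1.154 47.9
[ 0.61442459 -0.22853311  0.20197895]
turn first [-7.65 -0.02  0.03] then shift [-5.31  1.19  2.05] | shift now axes [-5.31  2.14  1.  ]
row [-0.53  0.18  0.16] [-0.765 -0.002  0.003] x 10
```

```bash
python3 -m pendant '[-0.53,0.18,0.16,-0.76,0,0, -0.53,0.18,0.16,-0.76,0,0, -0.53,0.18,0.16,-0.76,0,0, -0.53,0.18,0.16,-0.76,0,0, -0.53,0.18,0.16,-0.76,0,0, -0.53,0.18,0.16,-0.76,0,0, -0.53,0.18,0.16,-0.76,0,0, -0.53,0.18,0.16,-0.76,0,0]' 0
python3 -m pendant '[-0.53,0.18,0.16,-0.76,0,0, -0.53,0.18,0.16,-0.76,0,0, 0,0,0,0,0,0, 0,0,0,0,0,0]'
python3 - <<'E'
from h import *
s=state();print(s["qpos"].round(3))
im=capture("wrist");cv2.imwrite("pics/i.png",im)
b=best("wrist","knee");e=proj("wrist",case(.021,-.126,.143),s);print(b,e)
if b:
    o,d=ray("wrist",b[0][0],s); k=case(.021,-.126,.143); t=(k-o)@d; print("offset case xyz",(o+d*t-k)@CX,(o+d*t-k)@CY,(o+d*t-k)[2])
t=np.radians(35);z=CX*np.sin(t)+np.array([0,0,-np.cos(t)])
plan(case(.021,-.124,.143)-z*.012,CX,z=z)
E
```

```text
t: 20.68
tcp_pos: [0.5938, -0.2004, 0.2027]
ee_rot: [0.151, 0.611, 0.754, 0.188]
ft_force: [1.1, 0.1, -1.0]
gripper_width: -0.002
gripper_force: 0.0
t: 21.02
tcp_pos: [0.613, -0.2283, 0.1989]
ee_rot: [0.186, 0.602, 0.741, 0.232]
ft_force: [-0.8, 0.6, 0.5]
gripper_width: -0.003
gripper_force: 0.0
[-0.531  0.012 -0.384  0.704  0.394  0.93 ]
[([205.4, 264.6], 0.86)] (np.float64(207.39049845762304), np.float64(264.58322515158426))
offset case xyz 0.0002747484513113317 0.001297025311908917 -0.00037497208544010063
turn first [-0.06 -0.04  0.02] then shift [-0.03  0.03  1.97] | shift now axes [-0.04  0.04  1.97]
```

View pics/i.png

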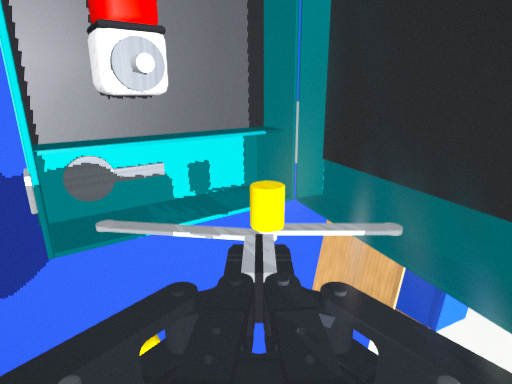

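The knob is at (205,267), within 2 mm of the prediction, and the stay's arms are in line, so it is locked. I approach and press along the tool axis.

```bash
python3 -m pendant '[0,0,0.6,0,0,0, 0,0,0.6,0,0,0, 0,0,0.5,0,0,0, 0,0,0.2,0,0,0, 0,0,0.15,0,0,0, 0,0,0.15,0,0,0, 0,0,0.15,0,0,0, 0,0,0.15,0,0,0]'
python3 -m pendant '[0,0,0.15,0,0,0, 0,0,0.15,0,0,0, 0,0,0.15,0,0,0, 0,0,0,0,0,0, 0,0,0,0,0,0]'
python3 - <<'E'
from h import *
from fb import sol
t=np.radians(35);z=CX*np.sin(t)+np.array([0,0,-np.cos(t)])
s=state();T=rot(s["ee_rot"]);k=s["tcp_pos"]+T[:,2]*.012-CC;print("knob est case",k@CX,k@CY,k[2])
plan(case(.0427,-.124,.1109)-z*.012,CX,z=z)
E
```

```text
t: 21.78
tcp_pos: [0.657, -0.2195, 0.1411]
ee_rot: [0.189, 0.601, 0.741, 0.233]
ft_force: [0.2, 0.6, 2.2]
gripper_width: 0.002
gripper_force: 0.6
t: 22.2
tcp_pos: [0.6634, -0.2177, 0.1281]
ee_rot: [0.188, 0.601, 0.741, 0.232]
ft_force: [0.8, 0.0, 0.1]
gripper_width: -0.001
gripper_force: 0.0
knob est case 0.03668884576034359 -0.12339425870479172 0.11827075540648613
turn first [-0.05 -0.02  0.02] then shift [-0.02  0.02  0.32] | shift now axes [-0.02  0.02  0.32]
```

```bash
python3 -m pendant '[0,0,0.1,0,0,0, 0,0,0.1,0,0,0, 0,0,0.1,0,0,0, 0,0,0,0,0,0, 0,0,0,0,0,0]'
python3 - <<'E'
from h import *
from fb import sol
s=state();T=rot(s["ee_rot"]);k=s["tcp_pos"]+T[:,2]*.012-CC;print("knob est case",k@CX,k@CY,k[2])
im=capture("wrist");cv2.imwrite("pics/j.png",im);b=best("wrist","knee");print(b)
for f in (2.84,2.2,2.0,1.8): 
  q=sol(f)[1]/1000;print(f,proj("wrist",case(q[0],-.126,q[1]),s))
capture("top");b=best("top","handle");print(b)
for l in(1.36,1.3,1.25,1.2,1.1):
  p=l+.0572;print(l,proj("top",case(.11-.2624*np.cos(p),0,.07+.2624*np.sin(p))))
E
```

```text
t: 22.62
tcp_pos: [0.6689, -0.2167, 0.1213]
ee_rot: [0.188, 0.601, 0.741, 0.233]
ft_force: [0.9, -0.0, -0.4]
gripper_width: -0.002
gripper_force: 0.0
knob est case 0.04230567325260775 -0.1234685819980837 0.11140529622619234
[([243.6, 261.6], 0.76)]
2.84 (np.float64(287.91832043065517), np.float64(261.86107867282584))
2.2 (np.float64(252.2941184989375), np.float64(262.4441290371801))
2.0 (np.float64(245.0139156218013), np.float64(260.1724747743938))
1.8 (np.float64(238.90650908946424), np.float64(257.40902721656306))
[([135.8, 278.4], 0.56)]
1.36 (np.float64(126.1495397272772), np.float64(281.2721206330794))
1.3 (np.float64(132.60736633883758), np.float64(282.3882120889399))
1.25 (np.float64(137.97149190596235), np.float64(283.27728777993997))
1.2 (np.float64(143.29320550179793), np.float64(284.1249623053531))
1.1 (np.float64(153.71331998791715), np.float64(285.6824232834367))
```

The knee is at (244,262), which fits a fold of about 2.0, and the handle puts the lid at about 1.26. I retreat and check that it stays.

```bash
python3 -m pendant '[0,0,-0.3,0,0,0, 0,0,-0.7,0,0,0, 0,0,-1,0,0,0, 0,0,-1,0,0,0, 0,0,-1,0,0,0, 0,0,-1,0,0,0, 0,0,-1,0,0,0, 0,0,-0.5,0,0,0]'
python3 - <<'E'
from h import *
from fb import sol
s=state()
capture("wrist");print(best("wrist","knee"))
for f in (2.2,2.0,1.8): 
  q=sol(f)[1]/1000;print(f,proj("wrist",case(q[0],-.126,q[1]),s))
capture("top");print(best("top","handle"))
capture("scene");print(best("scene","handle"),proj("scene",case(.0405,0,.323)))
srow(case(-.09,0,.39),CX,11)
E
```

```text
t: 23.48
tcp_pos: [0.5589, -0.2404, 0.2867]
ee_rot: [0.191, 0.6, 0.741, 0.233]
ft_force: [0.9, -0.5, -0.1]
gripper_width: 0.001
gripper_force: 0.0
[([160.3, 256.8], 0.77)]
2.2 (np.float64(163.1011132070074), np.float64(257.6517578383523))
2.0 (np.float64(161.51397565984388), np.float64(256.6496777045655))
1.8 (np.float64(160.1199180323955), np.float64(255.35561247913003))
[([136.7, 279.9], 0.67)]
[([142.6, 225.4], 0.66), ([249.6, 239.5], 0.55)] (np.float64(142.0669922052443), np.float64(224.07944168653782))
row [ 0.37  0.07 -0.33] [ 0.689 -0.003  0.003] x 11
```

```bash
python3 -m pendant '[0.37,0.07,-0.33,0.69,0,0, 0.37,0.07,-0.33,0.69,0,0, 0.37,0.07,-0.33,0.69,0,0, 0.37,0.07,-0.33,0.69,0,0, 0.37,0.07,-0.33,0.69,0,0, 0.37,0.07,-0.33,0.69,0,0, 0.37,0.07,-0.33,0.69,0,0, 0.37,0.07,-0.33,0.69,0,0]' 0.55
python3 -m pendant '[0.37,0.07,-0.33,0.69,0,0, 0.37,0.07,-0.33,0.69,0,0, 0.37,0.07,-0.33,0.69,0,0, 0,0,0,0,0,0, 0,0,0,0,0,0]'
python3 - <<'E'
from h import *
s=state();print(s["qpos"].round(3))
capture("wrist");b=best("wrist","handle");print(b,proj("wrist",case(.0405,0,.323),s))
if b:
  o,d=ray("wrist",b[0][0],s);k=case(.0405,0,.323);t=(k-o)@d;q=o+d*t-k;print("off",q@CX,q@CY,q[2])
capture("top");print(best("top","handle"))
plan(case(.0405,0,.385),CX);plan(case(.0405,0,.304),CX)
E
```

```text
t: 24.45
tcp_pos: [0.5255, -0.1553, 0.3593]
ee_rot: [0.051, 0.628, 0.774, 0.063]
ft_force: [0.8, -1.3, -0.1]
gripper_width: 0.546
gripper_force: 0.0
t: 24.87
tcp_pos: [0.5232, -0.1223, 0.3885]
ee_rot: [-0.001, 0.629, 0.777, 0.0]
ft_force: [-0.2, 0.0, -0.5]
gripper_width: 0.548
gripper_force: 0.0
[-2.300e-01  2.120e-01  4.150e-01  1.775e+00  1.000e-03  1.130e+00]
[([203.0, 452.0], 0.59)] (np.float64(205.35002640206497), np.float64(450.03875904245405))
off 0.000999395544951335 0.0016985109306016902 3.482487817146884e-05
[([135.6, 278.5], 0.74), ([138.8, 176.8], 0.45)]
turn first [ 0.01 -0.    0.02] then shift [0.07 4.36 0.16] | shift now axes [0.06 4.36 0.16]
turn first [ 0.01 -0.    0.02] then shift [0.07 4.36 2.86] | shift now axes [0.06 4.36 2.86]
```

```bash
python3 -m pendant '[0.05,0.9,0,0,0,0, 0,0.9,0,0,0,0, 0,0.9,0,0,0,0, 0,0.9,0,0,0,0, 0,0.7,0,0,0,0, 0,0.1,0,0,0,0, 0,0,0,0,0,0]'
python3 -m pendant '[0,0,0.5,0,0,0, 0,0,0.6,0,0,0, 0,0,0.6,0,0,0, 0,0,0.5,0,0,0, 0,0,0.4,0,0,0, 0,0,0.2,0,0,0, 0,0,0,0,0,0]'
```

```text
t: 25.65
tcp_pos: [0.6511, -0.0948, 0.3889]
ee_rot: [-0.001, 0.63, 0.777, -0.0]
ft_force: [0.3, 0.6, 1.0]
gripper_width: 0.553
gripper_force: 0.0
t: 26.23
tcp_pos: [0.6486, -0.0949, 0.3064]
ee_rot: [-0.0, 0.63, 0.776, 0.0]
ft_force: [0.4, -0.5, -0.2]
gripper_width: 0.55
gripper_force: 0.0
```

```bash
python3 -m pendant '[0,0,0,0,0,0, 0,0,0,0,0,0, 0,0,0,0,0,0, 0,0,0,0,0,0, 0,0,0,0,0,0, 0,0,0,0,0,0]' 0
python3 - <<'E'
from h import *
s=state();x,z=(CX@(s["tcp_pos"]-CC)-.11),s["tcp_pos"][2]+.019-.07;l=np.arctan2(z,-x)-.0572;print(x,z,np.hypot(x,z),l)
phi=.0572+np.linspace(l,0,41)
x=-.2624*np.cos(phi);z=.2624*np.sin(phi)
for i,(a,b) in enumerate(zip(np.diff(x)/.03,-np.diff(z)/.03)):print(f"0,{a:.2f},{b:.2f},0,0,0,",end=" " if i%8<7 else "\n")
E
```

```text
t: 26.73
tcp_pos: [0.6506, -0.0946, 0.308]
ee_rot: [0.001, 0.63, 0.777, 0.001]
ft_force: [-1.3, -0.7, 5.8]
gripper_width: 0.109
gripper_force: 58.7
-0.06758529934711567 0.2570270459705851 0.2657643223764328 1.2564669149610717
0,-0.26,0.07,0,0,0, 0,-0.26,0.08,0,0,0, 0,-0.26,0.09,0,0,0, 0,-0.26,0.10,0,0,0, 0,-0.25,0.11,0,0,0, 0,-0.25,0.11,0,0,0, 0,-0.25,0.12,0,0,0, 0,-0.24,0.13,0,0,0,
0,-0.24,0.14,0,0,0, 0,-0.23,0.14,0,0,0, 0,-0.23,0.15,0,0,0, 0,-0.22,0.16,0,0,0, 0,-0.22,0.17,0,0,0, 0,-0.21,0.17,0,0,0, 0,-0.21,0.18,0,0,0, 0,-0.20,0.19,0,0,0,
0,-0.20,0.19,0,0,0, 0,-0.19,0.20,0,0,0, 0,-0.18,0.20,0,0,0, 0,-0.18,0.21,0,0,0, 0,-0.17,0.22,0,0,0, 0,-0.16,0.22,0,0,0, 0,-0.16,0.23,0,0,0, 0,-0.15,0.23,0,0,0,
0,-0.14,0.24,0,0,0, 0,-0.13,0.24,0,0,0, 0,-0.13,0.24,0,0,0, 0,-0.12,0.25,0,0,0, 0,-0.11,0.25,0,0,0, 0,-0.10,0.25,0,0,0, 0,-0.10,0.26,0,0,0, 0,-0.09,0.26,0,0,0,
0,-0.08,0.26,0,0,0, 0,-0.07,0.27,0,0,0, 0,-0.06,0.27,0,0,0, 0,-0.05,0.27,0,0,0, 0,-0.05,0.27,0,0,0, 0,-0.04,0.27,0,0,0, 0,-0.03,0.27,0,0,0, 0,-0.02,0.27,0,0,0,
```

```bash
python3 -m pendant '[0,-0.26,0.07,0,0,0, 0,-0.26,0.08,0,0,0, 0,-0.26,0.09,0,0,0, 0,-0.26,0.10,0,0,0, 0,-0.25,0.11,0,0,0, 0,-0.25,0.11,0,0,0, 0,-0.25,0.12,0,0,0, 0,-0.24,0.13,0,0,0]'
python3 -m pendant '[0,-0.24,0.14,0,0,0, 0,-0.23,0.14,0,0,0, 0,-0.23,0.15,0,0,0, 0,-0.22,0.16,0,0,0, 0,-0.22,0.17,0,0,0, 0,-0.21,0.17,0,0,0, 0,-0.21,0.18,0,0,0, 0,-0.20,0.19,0,0,0]'
```

```text
t: 27.4
tcp_pos: [0.5913, -0.1071, 0.283]
ee_rot: [0.001, 0.63, 0.777, 0.001]
ft_force: [1.2, -0.6, 1.7]
gripper_width: 0.112
gripper_force: 60.2
t: 28.07
tcp_pos: [0.5394, -0.1181, 0.2436]
ee_rot: [0.001, 0.63, 0.777, 0.001]
ft_force: [-0.6, -0.9, 2.2]
gripper_width: 0.115
gripper_force: 59.8
```

```bash
python3 -m pendant '[0,-0.20,0.19,0,0,0, 0,-0.19,0.20,0,0,0, 0,-0.18,0.20,0,0,0, 0,-0.18,0.21,0,0,0, 0,-0.17,0.22,0,0,0, 0,-0.16,0.22,0,0,0, 0,-0.16,0.23,0,0,0, 0,-0.15,0.23,0,0,0]'
python3 -m pendant '[0,-0.14,0.24,0,0,0, 0,-0.13,0.24,0,0,0, 0,-0.13,0.24,0,0,0, 0,-0.12,0.25,0,0,0, 0,-0.11,0.25,0,0,0, 0,-0.10,0.25,0,0,0, 0,-0.10,0.26,0,0,0, 0,-0.09,0.26,0,0,0]'
```

```text
t: 28.73
tcp_pos: [0.4981, -0.1268, 0.1915]
ee_rot: [0.001, 0.63, 0.777, 0.0]
ft_force: [2.7, -3.3, -3.4]
gripper_width: 0.11
gripper_force: 58.5
t: 29.4
tcp_pos: [0.4719, -0.1324, 0.1318]
ee_rot: [0.001, 0.63, 0.777, 0.001]
ft_force: [5.3, -3.5, -2.6]
gripper_width: 0.115
gripper_force: 58.4
```

```bash
python3 -m pendant '[0,-0.08,0.26,0,0,0, 0,-0.07,0.27,0,0,0, 0,-0.06,0.27,0,0,0, 0,-0.05,0.27,0,0,0, 0,-0.05,0.26,0,0,0, 0,-0.04,0.24,0,0,0, 0,-0.03,0.2,0,0,0, 0,-0.02,0.12,0,0,0]'
python3 -m pendant '[0,0,0.06,0,0,0, 0,0,0.06,0,0,0, 0,0,0.04,0,0,0, 0,0,0,0,0,0]'
```

```text
t: 30.07
tcp_pos: [0.4619, -0.1345, 0.0755]
ee_rot: [0.002, 0.63, 0.777, 0.002]
ft_force: [9.0, -2.5, -3.3]
gripper_width: 0.111
gripper_force: 58.5
t: 30.4
tcp_pos: [0.4619, -0.1345, 0.0737]
ee_rot: [0.003, 0.63, 0.777, 0.002]
ft_force: [-0.2, -1.0, 16.7]
gripper_width: 0.112
gripper_force: 60.7
```

```bash
python3 -m pendant '[0,0,0.05,0,0,0, 0,0,0,0,0,0]'
python3 - <<'E'
from h import *
im=capture("scene");print(best("scene","hinge"))
hs=cv2.cvtColor(im,cv2.COLOR_BGR2HSV)
a=cv2.imread("pics/a.png");cv2.imwrite("pics/k.png",np.hstack([cv2.resize(q[150:280,140:310],None,fx=2.3,fy=2.3,interpolation=2) for q in(a,im)]))
E
```

```text
t: 30.57
tcp_pos: [0.4619, -0.1345, 0.0736]
ee_rot: [0.003, 0.63, 0.777, 0.002]
ft_force: [-4.7, 0.3, 28.7]
gripper_width: 0.111
gripper_force: 61.9
[([249.4, 241.5], 0.6), ([178.0, 241.8], 0.29), ([262.5, 78.5], 0.17)]
```

View pics/k.png

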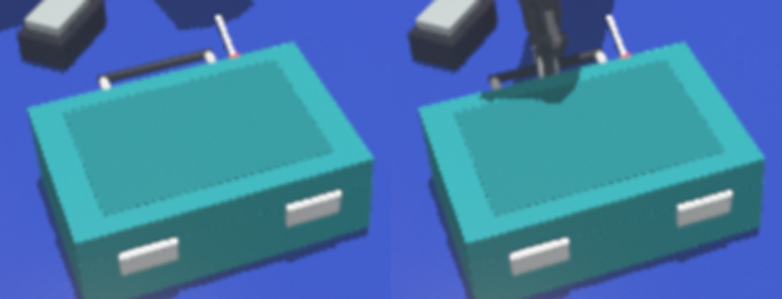

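The two crops, before and now, are the same apart from the gripper: the lid is fully shut. I relax the push, release, and rise clear.

```bash
python3 -m pendant '[0,0,-0.1,0,0,0, 0,0,0,0,0,0]'
python3 -m pendant '[0,0,0,0,0,0, 0,0,0,0,0,0, 0,0,0,0,0,0]' 0.5
python3 -m pendant '[0,0,-0.3,0,0,0, 0,0,-0.6,0,0,0, 0,0,-0.9,0,0,0, 0,0,-1,0,0,0, 0,0,-1,0,0,0, 0,0,-0.6,0,0,0, 0,0,0,0,0,0, 0,0,0,0,0,0]'
python3 - <<'E'
from h import *
s=state();im=capture("wrist");print(best("wrist","handle"),proj("wrist",case(-.152,0,.085),s))
capture("top");print(best("top","handle"));print(hand_in())
E
```

```text
t: 30.83
tcp_pos: [0.4619, -0.1345, 0.0738]
ee_rot: [0.002, 0.63, 0.777, 0.002]
ft_force: [6.4, -1.8, 8.4]
gripper_width: 0.111
gripper_force: 60.4
t: 31.08
tcp_pos: [0.4587, -0.1339, 0.0718]
ee_rot: [-0.001, 0.63, 0.777, 0.0]
ft_force: [-0.4, 0.1, 0.1]
gripper_width: 0.501
gripper_force: 0.0
t: 31.75
tcp_pos: [0.4601, -0.1346, 0.2055]
ee_rot: [0.001, 0.63, 0.777, 0.001]
ft_force: [-0.3, 0.6, -0.8]
gripper_width: 0.496
gripper_force: 0.0
[([183.7, 257.9], 0.6), ([362.1, 153.0], 0.31)] (np.float64(182.76427398378843), np.float64(259.25590457254543))
[([215.8, 286.4], 0.86)]
the job is handed in; nothing more can be done
None
```

The red grinder is flat in the foam-lined bay with its spindle up, the stay is folded, the lid was lowered under control and is fully shut, and the job was handed in at about 32 s of the 72 s allowed; nothing else on the bench was touched as far as the forces and pictures show.

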